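Clip the lid onto the glass gift box

TASK

Close the larger glass box, the one on the display plinth with a paperweight in it: take the wooden lid by its handle, set it over the box and press it straight down until both steel clip arms have snapped under the rim and the lid lies flush, then let go. It is glass: never press or knock it with more than 50 N, do not drop the lid on it, and leave the other things on the counter alone.

Things in the scene. Friction and masses are not known exactly. Their poses are not given: they have to be found in the camera images.
- lid_grip (a point): Wooden clip-on lid, standing right way up on its clip arms; this point is the centre of its handle. Handle: upright block 50 mm long (lid's x), 18 thick (y), 34 high, in the middle of a plate 116 (x) x 84 (y) x 5 mm. Handle top 17 mm above this point, plate top 17 below, plate underside 22 below, clip arms' feet 39.5 below. z up. Lid 0.2 kg; goes on either way round (half turn).
- lid: The same lid: origin at its centre on the level of the clip arms' feet, 39.5 mm below the handle's centre; same axes. Steel clip arms 44 mm wide hang from its two long (y) sides, outer faces 45 mm from the centre. Fixed guide tabs with flared feet hang 15 mm down below the plate at both ends (x), clearing the rim by 1.5 mm.
- clip_left (a joint): How far the lid's +y clip arm is spread outward, m: 0 at rest (free, or hooked home), about 0.0025 while riding over the rim. A rigid arm on a spring (2000 N/m); its hook reaches 2.5 mm in under the rim, hook top 7.5 mm below the plate's underside, with a ramp below that spreads the arm as the lid is pressed down.
- stand: Foot of the fixed display plinth under the larger open glass box; origin on the counter under the box's centre, x along the box's long side, z up. Box walls 104 (x) x 74 (y) mm, rim 112 x 82 mm, 6 thick, standing 4 out. The plinth's column holds firmly at a height set by hand and not measured: the rim's top is 84 to 94 mm above the counter, to be found by touch or sight.
- clip_right (a joint): The same for the -y clip arm. Fully home, the plate lies on the rim (handle centre 22 mm above the rim's top). The ramps meet the rim about 13 mm above home; pressing on then takes roughly 8 to 20 N, the hooks slide down the rim's edge and snap under it within about 1.5 mm of home; then the lid stops hard.
- small_case_rim (a point): The smaller open glass box of the same make, which the lid does not fit: rim 82 x 82 mm, 54 mm high; this point is the centre of its mouth at the rim's top. Leave alone.
- tumbler_a: Aqua glass tumbler, 72 mm across, 85 tall, standing by; origin under its centre. Leave alone.
- tumbler_b: Violet glass tumbler, 68 mm across, 85 tall, standing by; origin under its centre. Leave alone.
- dish: Shallow clear glass dish, 96 mm across, 30 tall, standing by; origin under its centre. Leave alone.
- coasters: Stack of cork coasters, 90 mm across, 24 tall, standing by; origin under its centre. Leave alone.
- jar: Clear glass jar with wooden cap, 64 mm across, 90 tall, standing by; origin under its centre. Leave alone.
- gift_box: Cardboard gift box, 100 x 80 x 50 mm, standing by; origin under its centre. Leave alone.
Mind the look-alikes: they are no part of the job. Leave any orange or red look-alike of the stand alone.

How it is judged (in metres and radians):
On the way, in this order (a step that is already met when the one before it is completed fails the run):
1. the lid is lifted clear of the counter (height (world z) of lid_grip above 0.085 m), for 0.1 s.
2. the lid stands square on the rim of the larger box (x of lid_grip in the frame of stand between -0.006 and 0.006 m and y of lid_grip in the frame of stand between -0.006 and 0.006 m and angle between the x axis of lid_grip and the x axis of stand, either way round below 0.08 rad and z of lid_grip in the frame of stand below 0.134 m and contact force between lid and stand above 0.3 N), for 0.05 s.
At the end, for the whole second after the job is handed in: The lid rests on the larger box, within 4 mm of its centre, long side along long side (0.08 rad), level (0.03 rad), pressed down past the catch (handle centre below 117.7 mm with both clip arms back in, under 0.7 mm: possible only when hooked under the rim), at rest (x of lid_grip in the frame of stand between -0.004 and 0.004 m and y of lid_grip in the frame of stand between -0.004 and 0.004 m and angle between the x axis of lid_grip and the x axis of stand, either way round below 0.08 rad and z of lid_grip in the frame of stand below 0.1177 m and angle between lid_grip's own z axis and vertical below 0.03 rad and value of joint each of clip_left, clip_right below 0.0007 m and contact force between lid and stand above 0.3 N and linear speed of lid below 0.01 m/s); the robot touches nothing.
It fails at once if the lid or the robot loads the larger glass box with more than 50 N (contact force between any of lid, the fingers, the arm and stand above 50 N).
It fails at once if the lid is dropped or slammed onto the box (falling faster than 0.35 m/s near it) (linear speed of lid above 0.35 m/s and horizontal distance between lid_grip and stand below 0.05 m and height (world z) of lid_grip below 0.15 m).
It fails at once if the other things on the counter are knocked over or shifted by more than 20 mm (distance of any of small_case_rim, tumbler_a, tumbler_b, dish, coasters, jar, gift_box from where it was at the start of the episode above 0.02 m).
It also fails if it takes over 59 s, if anything falls off the work surface, if the arm or the gripper's body presses on something with over 40 N, if the wrist force passes 120 N, or if a joint passes its speed limit or range.

ROBOT

A 6-joint arm with a two-finger parallel gripper is mounted at the origin on the work surface. World frame = base frame: x ahead of the robot, y to its left, z up, the work surface at z = 0. Lengths are in mm, angles in rad, forces in N, time in s.
With the tool pointing down it reaches from about 400 to 825 mm from the base axis. Payload 7 kg.
Tool frame: the origin (TCP) lies at the very end of the fingers, on their centre line; the grasp point (between the pads) lies 19 mm behind it (arm.tcp_to_grasp is the x of the grasp point in the tool frame, in mm); x points along the fingers, z is the direction in which the jaws open and shut, and the axes are right-handed (so a half turn about x gives the same grasp; the last joint's range is limited). The gripper opens to 85 mm and grips with 20 to 120 N. Pads are 22 mm wide; open, the fingers measure 114 mm over their backs; the gripper's body (76 mm by 85 mm) begins 54 mm behind the grasp point. The pads swing forward as they close: fully open they stand 13 mm farther back than shut.
Start: joints at [1.57, 0.359, 0.012, 0, -1.224, -0.288], TCP at [192.251, 647.02, 231.302] pointing down, gripper open.
Joint ranges: [-3.07, 3.07], [-1.43, 2.12], [-1.02, 1.25], [-3.03, 1.67], [-3.05, -0], [-3.03, 3.03]. Speed limits (rad/s): [2.39, 2.39, 3.01, 3.14, 3.14, 3.14].

INTERFACE

Orientations are given as a unit quaternion [x, y, z, w].
In Python, from station import arm, imaging gives the robot as it stands.
- The arm moves only by the tool play_rows, never from a script. Its argument "moves" is one flat list of numbers, 5 for each row, row after row: the closure, from 0 (fully open) to 1 (shut), then the shift along the tool's x, y, z in m, then the turn about the tool's x in rad. In form: [jaw, x, y, z, spin, jaw, x, y, z, spin, ...]. A call has 1 to 20 rows; each row shifts and turns the commanded pose from where the row before left it, along the tool's axes as they then stand; what a row does not reach is not made up. A row lasts 1/12 s, in which the tool goes at most 41.7 mm and 7.16 degrees, less where a joint would pass 70% of its speed; a pose out of reach is approached as far as the arm can. A call is refused whole if a number of a shift passes 0.0417 or a number of a turn 0.125, either way. A call with a gripper value outside its range is refused whole. The fingers move at their own pace and stop on an object; "force" is the grip in N (left out, the last holds). Time passes only in rows, so rows that do not move let the fingers close. It gives the time, the measured TCP pose, the force and the opening at its end, in the units of the state.
- arm.read_state(): the state, without advancing time (a new reading comes with each control period).
- imaging.get_image(name): name is "side" or "top" or "wrist"; returns a dict with "pixels" (420x560x3 uint8, red, green, blue), "fovy" (degrees; the focal length in pixels is half the picture's height over the tangent of half this angle, whatever the lens; pixels are square), "cx", "cy" (the principal point, pixels), "rvec" (rotation vector, rad) and "tvec" (3), from world to camera coordinates, as OpenCV has them. Camera axes: x right, y down, z forward; pixel columns grow to the right and rows downward; lengths in mm; the calibration is good to about 2 mm. A picture is of the moment at which its call begins. There is no depth.
- arm.sign_off(): hands the job in, once; it reports no verdict.
The state is a dict: "time": time; "joints": joint angles; "qd": joint speeds; "effort": joint torques, N m; "position": TCP position; "eef_rot": TCP orientation; "force": force on the tool from outside, world axes, zero at the start; "moment": the same for the moment, N m; "grip_width": finger opening in mm.
Only numpy, scipy, OpenCV 4.12 (cv2) and the standard library are available. Lean on these libraries where they do the work, as an engineer would, in place of code of your own. Each camera call takes 0.05 s, during which the arm holds its last target. There are 200 camera calls.

## Working session

There is one attempt and no reset: what is moved stays moved. The work goes in short steps, Python scripts to look and compute and a tool call to move; the robot and the scene stay as the last step left them, time stands still between calls to the robot, and variables do not carry over. Pictures are saved under pics/ and viewed, about 8 in all and at most 12, crops included, and the job is handed in when it is done.

Besides the shell and the picture viewer there is one more tool, called as name(argument=value, ...), one argument or row to a line, values as JSON. play_rows: Moves the arm, as the interface text tells. Its arguments: {"type":"object","properties":{"moves":{"type":"array"},"force":{"type":"number"}},"required":["moves"]}

```bash
mkdir -p pics; ls; cat > h.py <<'E'
import numpy as np, cv2
from station import arm, imaging
def cam(n):
    d=imaging.get_image(n); return d
def ray(d,u,v):
    R=cv2.Rodrigues(np.array(d['rvec'],float))[0]; t=np.array(d['tvec'],float).ravel()
    f=210/np.tan(np.radians(d['fovy'])/2)
    r=R.T@np.array([(u-d['cx'])/f,(v-d['cy'])/f,1.]); return -R.T@t, r/np.linalg.norm(r)
def onz(d,u,v,z):
    c,r=ray(d,u,v); return c+r*(z-c[2])/r[2]
def proj(d,p):
    R=cv2.Rodrigues(np.array(d['rvec'],float))[0]; t=np.array(d['tvec'],float).ravel()
    f=210/np.tan(np.radians(d['fovy'])/2); q=R@np.array(p,float)+t
    return np.array([f*q[0]/q[2]+d['cx'],f*q[1]/q[2]+d['cy']])
def save(d,name,crop=None,s=1):
    im=d['pixels'][:,:,::-1]
    if crop: a,b,c,e=crop; im=im[b:e,a:c]
    cv2.imwrite('pics/'+name,cv2.resize(im,None,fx=s,fy=s,interpolation=cv2.INTER_CUBIC))
E
python3 - <<'E'
from h import *
import pickle
print(arm.read_state(), arm.tcp_to_grasp)
D={n:cam(n) for n in('top','side','wrist')}
pickle.dump(D,open('d0.pkl','wb'))
for n,d in D.items():
    c,r=ray(d,d['cx'],d['cy']); print(n,d['fovy'],d['cx'],d['cy'],c,r)
cv2.imwrite('pics/a_top.png',cv2.resize(D['top']['pixels'][:,:,::-1],(800,600)))
cv2.imwrite('pics/a_side.png',cv2.resize(D['side']['pixels'][:,:,::-1],(800,600)))
E
```

```text
pics
{'time': 0.0, 'joints': array([ 1.57005217e+00,  3.59387664e-01,  1.10560214e-02, -3.54345936e-04,
       -1.22410034e+00, -2.88111623e-01]), 'qd': array([ 7.81574620e-05,  8.53339093e-05, -1.68991371e-03, -4.55398593e-04,
        1.54147064e-03,  6.58533207e-04]), 'effort': array([ 1.71433439e-03, -5.83318305e+01,  2.93415928e+01,  6.93655506e+00,
       -5.76583392e-03,  1.80822252e-05]), 'position': array([192.15677831, 646.56457572, 230.36118855]), 'eef_rot': array([-0.56634216, -0.42240397,  0.56722317, -0.42318946]), 'force': array([-0.36247119, -0.87718181,  0.05220095]), 'moment': array([0.01774976, 0.00407806, 0.02122984]), 'grip_width': 85.54669097881721} -18.700000000000003
top 55.427318955952174 278.1685755980383 203.23815197869317 [ 401.09116667   14.29743063 1021.11820699] [ 0.24051592 -0.01071159 -0.97058609]
side 52.00263593864113 281.6919225654028 215.4318549116858 [492.24273083 768.95397175 896.10202795] [ 0.09100699 -0.68141637 -0.72621585]
wrist 71.78861458405035 276.5704601528335 213.9367827550444 [258.55831585 626.98372569 373.03664381] [-0.26144081  0.0754168  -0.96226868]
```

View pics/a_top.png

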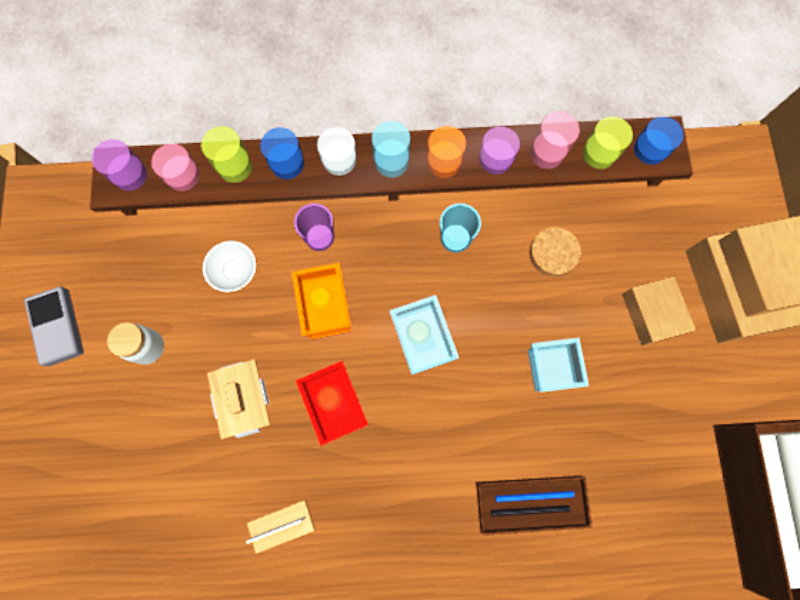

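View pics/a_side.png

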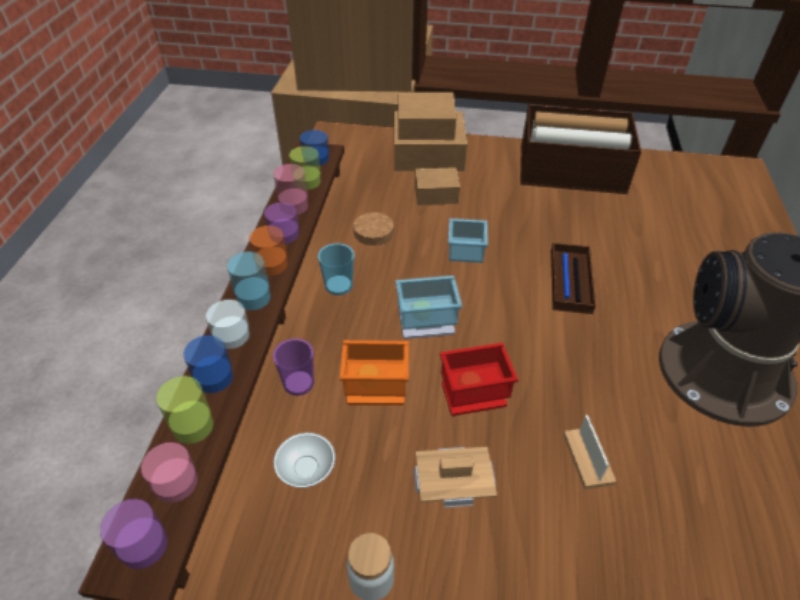

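The top view shows the lid at (238,400). Open boxes that could be meant:
- clear aqua box with paperweight at (424,335)
- small aqua box at (558,365), empty and square
- orange box at (322,300)
- red box at (332,402)

The clear box at (424,335) fits: it is the larger one, glass-coloured, on a foot and holds a paperweight. I'll confirm it in one enlarged crop and segment it at the same time.

```bash
python3 - <<'E'
from h import *
import pickle
D=pickle.load(open('d0.pkl','rb'))
t=D['top']['pixels'][:,:,::-1]; s=D['side']['pixels'][:,:,::-1]
a=cv2.resize(t[200:268,264:328],(400,425),interpolation=cv2.INTER_CUBIC)
b=cv2.resize(t[246:314,136:200],(400,425),interpolation=cv2.INTER_CUBIC)
cv2.imwrite('pics/b.png',np.hstack([a,b]))
hsv=cv2.cvtColor(t,cv2.COLOR_BGR2HSV)
print('box hsv',hsv[230:236,300], hsv[222,280],hsv[260,300]); print('lid',hsv[275,157],hsv[290,160],hsv[280,165],'table',hsv[310,170])
m=cv2.inRange(hsv,(75,15,120),(105,255,255)); n,l,st,c=cv2.connectedComponentsWithStats(m)
for i in range(1,n):
    if st[i,4]>200: 
        r=cv2.minAreaRect(np.argwhere(l==i)[:,::-1].astype(np.float32)); print(st[i],c[i],r)
E
```

```text
box hsv [[ 84  53 225]
 [ 81  56 225]
 [ 80  51 228]
 [ 81  54 230]
 [ 83  54 232]
 [ 85  56 233]] [ 94  62 246] [ 13 186 199]
lid [ 22 113 249] [ 24  91 254] [ 24 104 255] table [ 13 181 196]
[260  85  27  39 863] [273.44264195 103.36848204] ((273.0, 104.0), (38.0, 26.0), 90.0)
[308 143  29  34 706] [320.63031161 158.42209632] ((322.0, 159.5), (33.0, 28.0), 90.0)
[ 273  207   48   55 1509] [296.67793241 234.25115971] ((296.6108703613281, 233.8681182861328), (47.2547721862793, 35.04950714111328), 71.02959442138672)
[ 370  237   42   37 1156] [389.10813149 255.44377163] ((390.2692565917969, 255.1538543701172), (34.10955047607422, 38.450767517089844), 82.87498474121094)
```

View pics/b.png

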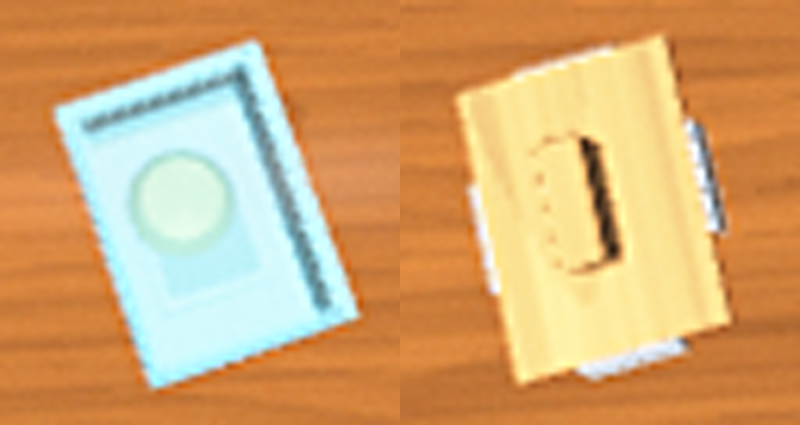

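The crop confirms the clear aqua box with a paperweight (left) and the lid with its handle and clip tabs (right). Now the positions.

```bash
python3 - <<'E'
from h import *
import pickle
D=pickle.load(open('d0.pkl','rb'))
def rectof(d,box,lo,hi,z,nm):
    u0,v0,u1,v1=box; im=d['pixels'][v0:v1,u0:u1,::-1]; K=6
    im=cv2.resize(im,None,fx=K,fy=K,interpolation=cv2.INTER_CUBIC)
    m=cv2.inRange(cv2.cvtColor(im,cv2.COLOR_BGR2HSV),lo,hi)
    cs,_=cv2.findContours(m,cv2.RETR_EXTERNAL,cv2.CHAIN_APPROX_NONE); c=max(cs,key=cv2.contourArea)
    p=c[:,0].astype(float)/K+[u0+.5/K-.5,v0+.5/K-.5]
    w=np.array([onz(d,u,v,z)[:2] for u,v in p],np.float32)
    r=cv2.minAreaRect(w); b=cv2.boxPoints(r)
    e=b[1]-b[0]; f=b[2]-b[1]; L=e if np.linalg.norm(e)>np.linalg.norm(f) else f
    print(nm,z,np.round(r[0],1),np.round(r[1],1),'long axis deg',np.degrees(np.arctan2(L[1],L[0]))%180)
for z in (84,89,94): rectof(D['top'],(264,200,328,270),(75,15,120),(105,255,255),z,'boxtop')
rectof(D['top'],(136,246,200,314),(16,40,200),(32,150,255),22.5,'lidtop')
rectof(D['side'],(280,305,360,360),(14,30,120),(32,150,255),22.5,'lidside')
# handle dark edges / other things
for nm,u,v,z in(('jar',127,335,90),('red',332,402,90),('orange',322,300,90),('small',558,362,54)): print(nm,onz(D['top'],u*.7,v*.7,z))
save(D['side'],'c.png',(265,180,365,260),8)
E
```

```text
boxtop 84 [556.9 -34.7] [113.1  82.8] long axis deg 15.551332
boxtop 89 [556.1 -34.5] [112.5  82.4] long axis deg 15.551367
boxtop 94 [555.2 -34.2] [111.9  81.9] long axis deg 15.551365
lidtop 22.5 [474.3 290.3] [118.5  87.3] long axis deg 13.068792
lidside 22.5 [470.4 287.1] [121.   90.9] long axis deg 12.712319
jar [582.33077438 453.94838714  90.        ]
red [453.93290681 119.35487725  90.        ]
orange [622.63978942 130.93301377  90.        ]
small [ 500.13070152 -260.17345677   54.        ]
```

View pics/c.png

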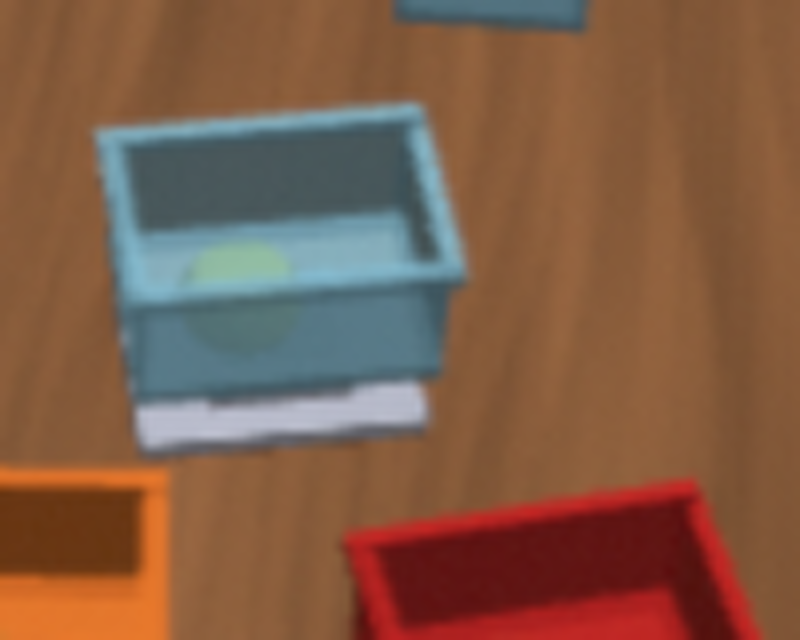

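The side crop shows the clear box: rim corners at crop (97,130), (422,103), (465,280), (130,303), with the plinth foot below it. Next I work out the tool axes and the hover move over the lid, and get the rim height from two views.

```bash
cat >> h.py <<'E'
from scipy.spatial.transform import Rotation as Ro
def axes(): 
    s=arm.read_state(); return np.array(s['position']),Ro.from_quat(s['eef_rot']).as_matrix()
def go(target,zyaw=None):
    """delta in CURRENT tool axes (m), spin (rad) so that tool z points along zyaw deg (mod 180)"""
    p,R=axes(); d=R.T@(np.array(target)-p)/1000
    sp=0
    if zyaw is not None:
        cur=np.degrees(np.arctan2(R[1,2],R[0,2])); dy=(zyaw-cur+90)%180-90
        sp=-np.radians(dy)  # tool x down: + spin about x lowers world yaw
    print('pos',np.round(p,1),'tilt',np.round(R[:,0],3),'zyaw',np.degrees(np.arctan2(R[1,2],R[0,2])).round(2),'d',np.round(d,4),'spin',round(sp,4))
    return d,sp
E
python3 - <<'E'
from h import *
import pickle
D=pickle.load(open('d0.pkl','rb'))
p,R=axes(); print(np.round(R,3))
go([474,290,170],103)
side=[(97,130),(422,103),(465,280),(130,303)]
s=[(265+(u+.5)/8-.5,180+(v+.5)/8-.5) for u,v in side]
for z in(80,84,89,94,99):
    w=np.array([onz(D['side'],*q,z)[:2] for q in s]); 
    # diag intersection ~ mean (parallelogram)
    print(z,w.mean(0).round(1),[np.linalg.norm(w[i]-w[(i+1)%4]).round(1) for i in range(4)])
E
```

```text
[[-0.     0.959 -0.285]
 [-0.001 -0.285 -0.959]
 [-1.     0.     0.001]]
pos [192.1 646.7 230.6] tilt [-0.    -0.001 -1.   ] zyaw -106.55 d [0.061  0.3718 0.2616] spin -0.5157
80 [553.3 -42.7] [np.float64(112.6), np.float64(84.4), np.float64(110.2), np.float64(81.6)]
84 [553.  -38.8] [np.float64(112.1), np.float64(84.0), np.float64(109.7), np.float64(81.2)]
89 [552.6 -33.8] [np.float64(111.4), np.float64(83.5), np.float64(109.0), np.float64(80.7)]
94 [552.2 -28.8] [np.float64(110.7), np.float64(83.0), np.float64(108.3), np.float64(80.2)]
99 [551.8 -23.8] [np.float64(110.0), np.float64(82.5), np.float64(107.6), np.float64(79.7)]
```

play_rows(
  moves=[0, 0.004, 0.0266, 0.0187, 0, 0, 0.004, 0.0266, 0.0187, 0, 0, 0.004, 0.0266, 0.0187, 0, 0, 0.004, 0.0266, 0.0187, 0, 0, 0.004, 0.0266, 0.0187, 0, 0, 0.004, 0.0266, 0.0187, 0, 0, 0.004, 0.0266, 0.0187, 0, 0.5, 0.004, 0.0266, 0.0187, 0, 0.5, 0.004, 0.0266, 0.0187, 0, 0.5, 0.004, 0.0266, 0.0187, 0, 0.5, 0.004, 0.0266, 0.0187, 0, 0.5, 0.004, 0.0266, 0.0187, 0, 0.5, 0.004, 0.0266, 0.0187, 0, 0.5, 0.004, 0.0266, 0.0187, 0, 0.5, 0, 0, 0, -0.103, 0.5, 0, 0, 0, -0.103, 0.5, 0, 0, 0, -0.103, 0.5, 0, 0, 0, -0.103, 0.5, 0, 0, 0, -0.103, 0.5, 0, 0, 0, 0],
  force=80,
)

```text
time: 1.82
position: [474.6, 289.8, 175.1]
eef_rot: [0.439, 0.554, -0.439, 0.554]
force: [-0.3, 0.1, 0.0]
grip_width: 42.9
```

```bash
python3 - <<'E'
from h import *
import pickle
d=cam('wrist'); pickle.dump(d,open('d1.pkl','wb')); go([474,290,170],103); s=arm.read_state(); print(s['force'],s['grip_width'],s['joints'])
c,r=ray(d,d['cx'],d['cy']); print(c,r)
save(d,'w1.png',None,1.4)
for p in([474,290,22.5],[474,290,56.5]): print(proj(d,p)*1.4)
E
```

```text
pos [474.6 289.9 175.1] tilt [-0. -0. -1.] zyaw -77.14 d [ 0.0051 -0.0005 -0.0002] spin -0.0025
[-0.0481186   0.65341942  1.26831039] 42.596138478907186 [ 9.00410044e-01  2.08970678e-01 -3.32322595e-01 -1.20846418e-04
 -1.02986171e+00  8.94851367e-01]
[542.03775829 305.44470794 317.63367434] [-0.26532166 -0.06334239 -0.962077  ]
[386.12100028 281.56376143]
[386.01873728 293.33191555]
```

View pics/w1.png

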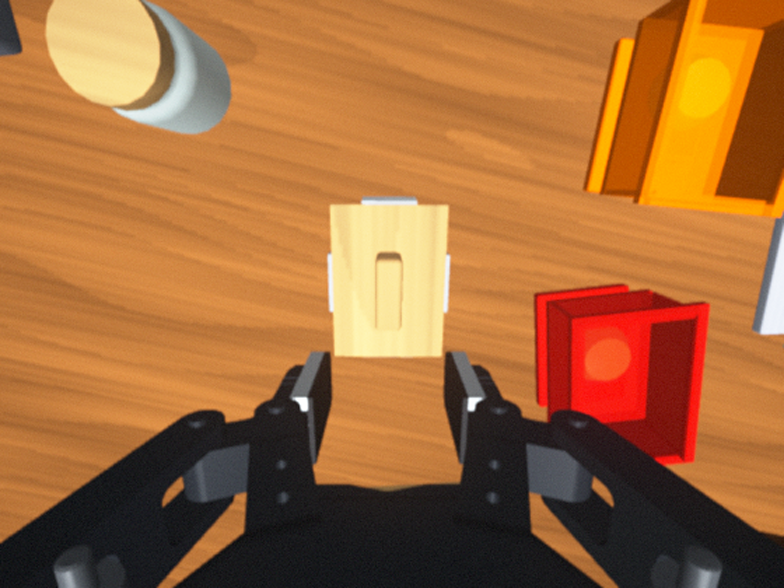

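The wrist view shows the lid straight ahead, with the plate spanning (330–449, 205–356) and the handle at (389,291). Both sit nearly aligned with the jaws. I'll refine its pose from this view.

```bash
cat >> h.py <<'E'
def rectof(d,box,lo,hi,z,nm,pick=None):
    u0,v0,u1,v1=box; im=d['pixels'][v0:v1,u0:u1,::-1]; K=4
    im=cv2.resize(im,None,fx=K,fy=K,interpolation=cv2.INTER_CUBIC)
    m=cv2.inRange(cv2.cvtColor(im,cv2.COLOR_BGR2HSV),lo,hi)
    cs,_=cv2.findContours(m,cv2.RETR_EXTERNAL,cv2.CHAIN_APPROX_NONE); c=max(cs,key=cv2.contourArea)
    p=c[:,0].astype(float)/K+[u0+.5/K-.5,v0+.5/K-.5]
    w=np.array([onz(d,u,v,z)[:2] for u,v in p],np.float32)
    r=cv2.minAreaRect(w); b=cv2.boxPoints(r)
    e=b[1]-b[0]; f=b[2]-b[1]; L=e if np.linalg.norm(e)>np.linalg.norm(f) else f
    yaw=np.degrees(np.arctan2(L[1],L[0])); yaw=(yaw+90)%180-90
    print(nm,z,np.round(r[0],1),np.round(r[1],1),'long axis deg',yaw.round(2)); return r[0],yaw
E
python3 - <<'E'
from h import *
import pickle
d=pickle.load(open('d1.pkl','rb'))
t=d['pixels'][:,:,::-1]; h=cv2.cvtColor(t,cv2.COLOR_BGR2HSV)
print(h[180,250],h[230,300],h[205,278],h[140,230],h[190,278],h[230,220])
c,y=rectof(d,(225,140,332,265),(17,50,170),(32,165,255),22.5,'plate')
go([c[0],c[1],27],y+90)
# handle corners by eye (1.4x): top face
for q in((375,262),(402,262),(401,329),(376,329)): print(onz(d,q[0]/1.4,q[1]/1.4,56.5).round(1))
E
```

```text
[ 22 102 248] [ 23  98 251] [ 23  93 252] [ 14 166 193] [ 24  92 252] [ 14 169 219]
plate 22.5 [472.5 288.2] [117.4  85.1] long axis deg 12.96
pos [474.6 289.9 175.1] tilt [-0. -0. -1.] zyaw -77.14 d [ 0.1481 -0.0024  0.0011] spin -0.0018
[492.9 301.8  56.5]
[496.9 284.7  56.5]
[451.8 274.3  56.5]
[447.9 290.9  56.5]
```

play_rows(
  moves=[0.5, 0.018, -0.0024, 0.0011, 0, 0.5, 0.018, 0, 0, 0, 0.5, 0.018, 0, 0, 0, 0.5, 0.018, 0, 0, 0, 0.5, 0.018, 0, 0, 0, 0.5, 0.018, 0, 0, 0, 0.5, 0.015, 0, 0, 0, 0.5, 0.01, 0, 0, 0, 0.5, 0.008, 0, 0, 0, 0.5, 0.006, 0, 0, 0, 0.5, 0, 0, 0, 0, 0.5, 0, 0, 0, 0, 1, 0, 0, 0, 0, 1, 0, 0, 0, 0, 1, 0, 0, 0, 0, 1, 0, 0, 0, 0, 1, 0, 0, 0, 0, 1, 0, 0, 0, 0, 1, 0, 0, 0, 0, 1, 0, 0, 0, 0],
  force=80,
)

```text
time: 3.53
position: [473.0, 288.8, 29.1]
eef_rot: [0.441, 0.553, -0.44, 0.553]
force: [-0.1, -0.8, 6.8]
grip_width: 16.8
```

play_rows(
  moves=[1, -0.005, 0, 0, 0, 1, -0.01, 0, 0, 0, 1, -0.018, 0, 0, 0, 1, -0.02, 0, 0, 0, 1, -0.02, 0, 0, 0, 1, -0.02, 0, 0, 0, 1, -0.02, 0, 0, 0, 1, -0.02, 0, 0, 0, 1, -0.02, 0, 0, 0, 1, -0.015, 0, 0, 0, 1, -0.008, 0, 0, 0, 1, 0, 0, 0, 0, 1, 0, 0, 0, 0],
  force=80,
)

```text
time: 4.62
position: [472.2, 288.2, 204.1]
eef_rot: [0.441, 0.553, -0.44, 0.553]
force: [-0.1, 0.0, -2.8]
grip_width: 16.7
```

```bash
python3 - <<'E'
from h import *
import pickle
d=cam('wrist'); pickle.dump(d,open('d2.pkl','wb')); p,R=axes(); s=arm.read_state(); print(p,s['force'],s['moment'],s['grip_width'])
save(d,'w2.png',None,1.4)
c,y=rectof(d,(190,180,370,330),(17,40,150),(32,165,255),p[2]+10.4-17,'plate')
print(R.T@(np.array([*c,p[2]+10.4-17])-p))
go([556,-34.5,205],15.5+90)
E
```

```text
[471.96069063 287.96199977 203.39895451] [ 0.27808072 -1.1060297  -2.70076529] [ 0.00743795 -0.00813972  0.01240263] 16.538090564314917
plate 196.79895450770596 [472.  287.8] [91.1 84.6] long axis deg 13.04
[6.60001594 0.0376745  0.17784082]
pos [472.  288.  203.4] tilt [-0.001 -0.001 -1.   ] zyaw -77.06 d [-0.0015  0.0097  0.3331] spin -0.0447
```

View pics/w2.png

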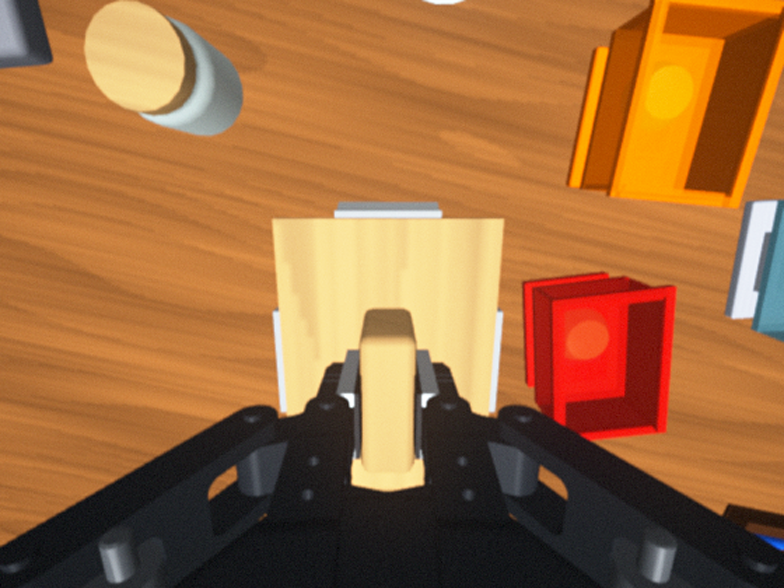

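The lid is held square: handle between the pads at (388,390), plate far edge at row 218. Next I go to a spot short of the box, where the wrist camera sees it beyond the lid.

```bash
python3 - <<'E'
from h import *
import pickle
d=pickle.load(open('d2.pkl','rb')); p,R=axes(); 
for dz in(0,):
  for u in(290,388,490):
    q=onz(d,u/1.4,218/1.4,p[2]+10.4-17); print((R.T@(q-p)).round(2))
go([452,-63.4,260],105.5)
E
```

```text
[  6.51  57.75 -35.2 ]
[ 6.52 57.81  0.36]
[ 6.53 57.88 37.37]
pos [472.  288.  203.4] tilt [-0.001 -0.001 -1.   ] zyaw -77.06 d [-0.0564 -0.0982  0.338 ] spin -0.0447
```

play_rows(
  moves=[1, -0.004, -0.0035, 0.012, 0, 1, -0.004, -0.007, 0.0241, 0, 1, -0.004, -0.007, 0.0241, 0, 1, -0.004, -0.007, 0.0241, 0, 1, -0.004, -0.007, 0.0241, 0, 1, -0.004, -0.007, 0.0241, 0, 1, -0.004, -0.007, 0.0241, 0, 1, -0.004, -0.007, 0.0241, 0, 1, -0.004, -0.007, 0.0241, 0, 1, -0.004, -0.007, 0.0241, 0, 1, -0.004, -0.007, 0.0241, 0, 1, -0.004, -0.007, 0.0241, 0, 1, -0.004, -0.007, 0.0241, 0, 1, -0.004, -0.007, 0.0241, 0, 1, 0, -0.0035, 0.012, 0, 1, 0, 0, 0, -0.045, 1, 0, 0, 0, 0, 1, 0, 0, 0, 0, 1, 0, 0, 0, 0],
  force=80,
)

```text
time: 6.25
position: [452.3, -62.2, 259.8]
eef_rot: [0.428, 0.563, -0.428, 0.563]
force: [-0.2, -0.3, -1.9]
grip_width: 16.8
```

```bash
python3 - <<'E'
from h import *
import pickle
d=cam('wrist'); pickle.dump(d,open('d3.pkl','wb')); p,R=axes(); s=arm.read_state(); print(p,s['force'],s['grip_width'])
save(d,'w3.png',None,1.4)
go([556,-34.5,205],15.5+90)
E
```

```text
[452.49022464 -62.07338415 259.93008972] [-0.76740752  0.2953081  -2.16973047] 16.699325850765103
pos [452.5 -62.1 259.9] tilt [-0.001 -0.    -1.   ] zyaw -74.49 d [0.0549 0.1072 0.0011] spin 0.0002
```

View pics/w3.png

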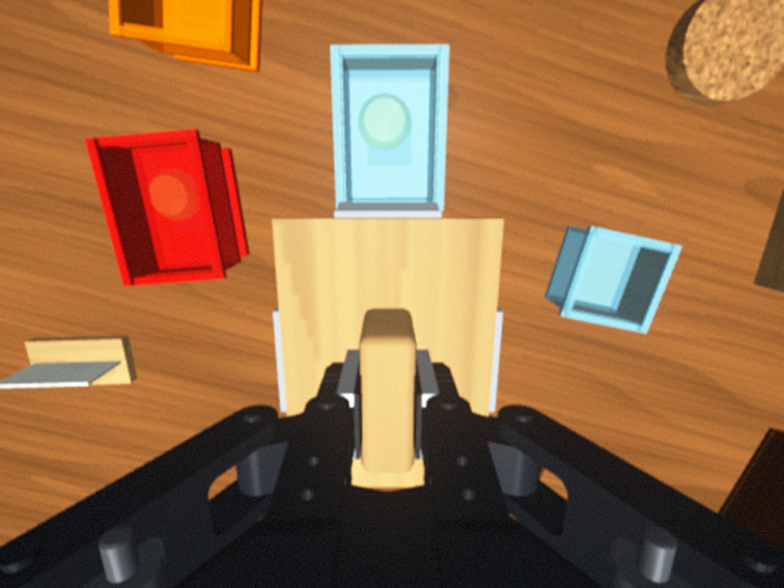

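The larger clear box stands just beyond the lid. Its far rim edge runs from (331,44) to (449,44), with its sides at (336,200) and (445,200), and the small case is off right at (620,280). I'll measure it from the far and side rim edges.

```bash
python3 - <<'E'
from h import *
import pickle
d=pickle.load(open('d3.pkl','rb')); p,R=axes()
im=cv2.resize(d['pixels'][25:150,225:332,::-1],None,fx=4,fy=4,interpolation=cv2.INTER_CUBIC)
h=cv2.cvtColor(im,cv2.COLOR_BGR2HSV); m=cv2.inRange(h,(75,18,110),(108,255,255))
cs,_=cv2.findContours(m,cv2.RETR_EXTERNAL,cv2.CHAIN_APPROX_NONE); c=max(cs,key=cv2.contourArea)
q=c[:,0].astype(float)/4+[225-.375,25-.375]
for z in(84,86,88,90,92,94):
    t=np.array([R.T@(onz(d,u,v,z)-p) for u,v in q])
    far=t[t[:,1]>t[:,1].max()-2]; fy=np.median(far[:,1])
    s=t[(t[:,1]<fy-8)&(t[:,1]>fy-100)]
    L=s[s[:,2]<np.median(s[:,2])];Rr=s[s[:,2]>np.median(s[:,2])]
    pl=np.polyfit(L[:,1],L[:,2],1);pr=np.polyfit(Rr[:,1],Rr[:,2],1); pf=np.polyfit(far[:,2],far[:,1],1)
    yc=fy-56; zc=(np.polyval(pl,yc)+np.polyval(pr,yc))/2
    w=p+R@np.array([0,yc,zc]); print(z,'tool y,z',yc.round(2),zc.round(2),'width',(np.polyval(pr,yc)-np.polyval(pl,yc)).round(2),'far len',np.ptp(far[:,2]).round(1),'slopes rad',pl[0].round(4),pr[0].round(4),pf[0].round(4),'world',w[:2].round(1))
E
```

```text
84 tool y,z 106.19 1.88 width 81.83 far len 81.9 slopes rad -0.0036 -0.0029 0.0029 world [555.3 -35.5]
86 tool y,z 105.6 1.87 width 81.31 far len 81.4 slopes rad -0.0037 -0.003 0.0029 world [554.8 -35.6]
88 tool y,z 105.02 1.87 width 80.8 far len 80.9 slopes rad -0.0037 -0.003 0.0029 world [554.2 -35.8]
90 tool y,z 104.43 1.86 width 80.29 far len 80.4 slopes rad -0.0035 -0.0031 0.0032 world [553.6 -35.9]
92 tool y,z 103.85 1.85 width 79.77 far len 79.9 slopes rad -0.0035 -0.0031 0.0032 world [553.1 -36.1]
94 tool y,z 103.26 1.84 width 79.26 far len 79.3 slopes rad -0.0034 -0.0031 0.0032 world [552.5 -36.2]
```

play_rows(
  moves=[1, 0.005, 0.0087, 0.0015, 0, 1, 0.01, 0.0087, 0, 0, 1, 0.01, 0.0087, 0, 0, 1, 0.01, 0.0088, 0, 0, 1, 0.01, 0.0088, 0, 0, 1, 0.01, 0.0088, 0, 0, 1, 0.01, 0.0088, 0, 0, 1, 0.01, 0.0088, 0, 0, 1, 0.01, 0.0088, 0, 0, 1, 0.01, 0.0088, 0, 0, 1, 0.01, 0.0088, 0, 0, 1, 0.01, 0.0088, 0, 0, 1, 0.005, 0, 0, 0, 1, 0, 0, 0, 0, 1, 0, 0, 0, 0, 1, 0, 0, 0, 0],
  force=80,
)

```text
time: 7.63
position: [554.6, -35.6, 140.8]
eef_rot: [0.428, 0.563, -0.428, 0.563]
force: [0.8, 0.2, -2.6]
grip_width: 16.7
```

```bash
python3 - <<'E'
from h import *
import pickle
d=cam('side'); t=cam('top'); w=cam('wrist'); pickle.dump((d,t,w),open('d4.pkl','wb')); p,R=axes(); s=arm.read_state(); print(p,s['force'],s['grip_width'])
a=cv2.resize(d['pixels'][150:270,245:385,::-1],(400,343),interpolation=cv2.INTER_CUBIC)
b=cv2.resize(w['pixels'][110:300,160:390,::-1],(400,330),interpolation=cv2.INTER_CUBIC)
a=cv2.resize(d['pixels'][160:260,265:365,::-1],(400,400),interpolation=cv2.INTER_CUBIC)
b=cv2.resize(w['pixels'][110:310,175:375,::-1],(400,400),interpolation=cv2.INTER_CUBIC)
cv2.imwrite('pics/s4.png',np.hstack([a,b]))
go([554.3,-35.2,p[2]],105.5)
for sx,sy in((58,42),(-58,42),(58,-42),(-58,-42)):
    q=p+R@np.array([-10.4+17,sx,sy]); print(sx,sy,((proj(d,q)-[265,160])*4).round(1), ((proj(w,q)-[175,110])*2).round(1))
E
```

```text
[554.71167465 -35.51918259 141.06840711] [-0.34295076  0.01259478 -2.07807474] 16.87856350999899
pos [554.7 -35.5 141.1] tilt [ 0.001  0.    -1.   ] zyaw -74.46 d [-0.     -0.0003 -0.0004] spin 0.0007
58 42 [40.1 90.4] [368.1  89.9]
-58 42 [214.   76.6] [338.2 474.2]
58 -42 [ 56.  180.6] [35.6 89.3]
-58 -42 [238.8 165.2] [ 64.6 473.9]
```

View pics/s4.png

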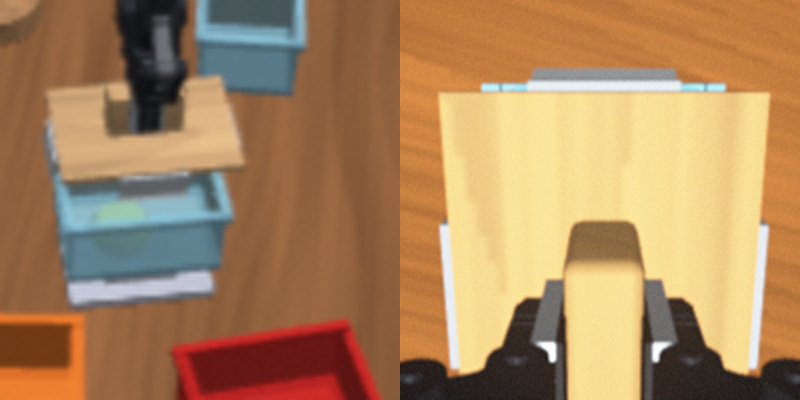

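In the left (side) crop the lid hovers over the larger box. In the right (wrist) crop the rim's far edge shows just past the lid, from x 481 to 726 at row ~85, nearly centred on the plate (439–770). Now the relative offset to sub-mm precision.

```bash
python3 - <<'E'
from h import *
import pickle
d,t,w=pickle.load(open('d4.pkl','rb')); p,R=axes()
K=8
im=cv2.resize(w['pixels'][140:165,190:365,::-1],None,fx=K,fy=K,interpolation=cv2.INTER_CUBIC)
h=cv2.cvtColor(im,cv2.COLOR_BGR2HSV)
aq=cv2.inRange(h,(80,22,120),(105,255,255)); wo=cv2.inRange(h,(17,40,170),(32,165,255))
f=lambda r,o:(r+.5)/K-.5+o
rows=[];ls=[]
for u in list(range(218,238))+list(range(318,335)):
    c=int((u-190+.5)*K); a=np.flatnonzero(aq[:,c]); b=np.flatnonzero(wo[:,c])
    if len(a):rows.append(f(a[0],140))
    if len(b): ls.append(f(b[0],140))
ys,xs=np.nonzero(aq); xs=xs[(ys>np.median(ys)-10)&(ys<np.median(ys)+10)]
ue=f(xs.min(),190),f(xs.max(),190); yw,xw=np.nonzero(wo); ew=f(xw.min(),190),f(xw.max(),190)
v=np.median(rows);vl=np.median(ls); print('rim cols',ue,'row',v,'lid cols',ew,'row',vl)
zl=p[2]+10.4-17
L=[R.T@(onz(w,u,vl,zl)-p) for u in ew]; print('lid far edge tool y',L[0][1],'z',(L[0][2]+L[1][2])/2,'w',L[1][2]-L[0][2])
for z in(84,88,92):
    L=[R.T@(onz(w,u,v,z)-p) for u in ue]; print(z,'rim far y',L[0][1],'z mid',(L[0][2]+L[1][2])/2,'w',L[1][2]-L[0][2])
# side camera: lid corners by eye -> bias vs tool
c,y=None,None
for (u,vv),(sx,sy) in zip([(47,92),(220,77),(65,180),(243,163)],[(58,42),(-58,42),(58,-42),(-58,-42)]):
    q=R.T@(onz(d,265+u/4,160+vv/4,zl)-p); print('side lid corner err',(q[1:]-[sx,sy]).round(1))
E
```

```text
rim cols (np.float64(215.5625), np.float64(336.8125)) row 151.5625 lid cols (np.float64(193.8125), np.float64(359.5625)) row 155.4375
lid far edge tool y 57.59759941914578 z 0.3836142354765393 w 83.82413233531261
84 rim far y 56.27482599779807 z mid 0.08822375955672968 w 81.7605275524262
88 rim far y 56.53339670768277 z mid 0.09117926626568007 w 80.12316052079282
92 rim far y 56.79196741756757 z mid 0.09413477297465889 w 78.48579348915945
side lid corner err [-4.3 -2. ]
side lid corner err [-3.9 -0.9]
side lid corner err [-5.7 -0.1]
side lid corner err [-3.   1.6]
```

play_rows(
  moves=[1, 0.003, 0.0006, -0.0003, 0, 1, 0.004, 0, 0, 0, 1, 0.004, 0, 0, 0, 1, 0.004, 0, 0, 0, 1, 0.003, 0, 0, 0, 1, 0.002, 0, 0, 0, 1, 0, 0, 0, 0, 1, 0, 0, 0, 0],
  force=100,
)

```text
time: 8.45
position: [555.1, -35.1, 120.1]
eef_rot: [0.428, 0.563, -0.428, 0.563]
force: [-0.2, -0.8, -3.1]
grip_width: 16.1
```

play_rows(
  moves=[1, 0.001, 0, 0, 0, 1, 0.001, 0, 0, 0, 1, 0.001, 0, 0, 0, 1, 0.001, 0, 0, 0, 1, 0.001, 0, 0, 0, 1, 0, 0, 0, 0],
)

```text
time: 8.95
position: [555.0, -35.1, 115.1]
eef_rot: [0.428, 0.563, -0.428, 0.563]
force: [0.0, -0.1, -2.1]
grip_width: 16.1
```

play_rows(
  moves=[1, 0.001, 0, 0, 0, 1, 0.001, 0, 0, 0, 1, 0.001, 0, 0, 0, 1, 0, 0, 0, 0],
)

```text
time: 9.28
position: [554.9, -35.1, 112.0]
eef_rot: [0.428, 0.563, -0.428, 0.563]
force: [-0.3, 0.0, -2.1]
grip_width: 16.6
```

play_rows(
  moves=[1, 0.001, 0, 0, 0, 1, 0.001, 0, 0, 0, 1, 0, 0, 0, 0],
)

```text
time: 9.53
position: [555.2, -35.2, 110.3]
eef_rot: [0.428, 0.563, -0.428, 0.563]
force: [-0.3, -0.6, -0.8]
grip_width: 16.4
```

play_rows(
  moves=[1, 0.001, 0, 0, 0, 1, 0.001, 0, 0, 0, 1, 0, 0, 0, 0],
)

```text
time: 9.78
position: [555.6, -35.1, 109.0]
eef_rot: [0.428, 0.563, -0.428, 0.563]
force: [-1.4, -0.0, 4.6]
grip_width: 16.5
```

play_rows(
  moves=[1, 0.001, 0, 0, 0, 1, 0.001, 0, 0, 0, 1, 0, 0, 0, 0],
)

```text
time: 10.03
position: [556.0, -35.1, 107.7]
eef_rot: [0.428, 0.563, -0.427, 0.564]
force: [-2.5, -0.4, 10.2]
grip_width: 16.3
```

play_rows(
  moves=[1, 0.001, -0.0005, 0, 0, 1, 0.001, 0, 0, 0, 1, 0, 0, 0, 0],
)

```text
time: 10.28
position: [556.2, -35.2, 106.6]
eef_rot: [0.428, 0.562, -0.427, 0.564]
force: [-4.2, -0.1, 14.4]
grip_width: 16.3
```

play_rows(
  moves=[1, 0.001, -0.0003, 0, 0, 1, 0.001, 0, 0, 0, 1, 0, 0, 0, 0],
)

```text
time: 10.53
position: [556.2, -35.0, 104.5]
eef_rot: [0.429, 0.562, -0.426, 0.564]
force: [2.4, 0.8, -0.2]
grip_width: 16.0
```

```bash
python3 - <<'E'
from h import *
d=cam('side'); w=cam('wrist'); s=arm.read_state(); print(s['force'],s['moment']); go([555.0,-35.2,97],105.5)
a=cv2.resize(d['pixels'][160:260,265:365,::-1],(400,400),interpolation=cv2.INTER_CUBIC)
b=cv2.resize(w['pixels'][110:310,175:375,::-1],(400,400),interpolation=cv2.INTER_CUBIC)
cv2.imwrite('pics/s5.png',np.hstack([a,b]))
E
```

```text
[1.88884569 0.88563297 5.35139376] [ 0.13385869 -0.90334464  0.06167089]
pos [556.2 -34.9 103.8] tilt [ 0.004  0.001 -1.   ] zyaw -74.42 d [ 0.0068 -0.0012 -0.0001] spin 0.0013
```

View pics/s5.png

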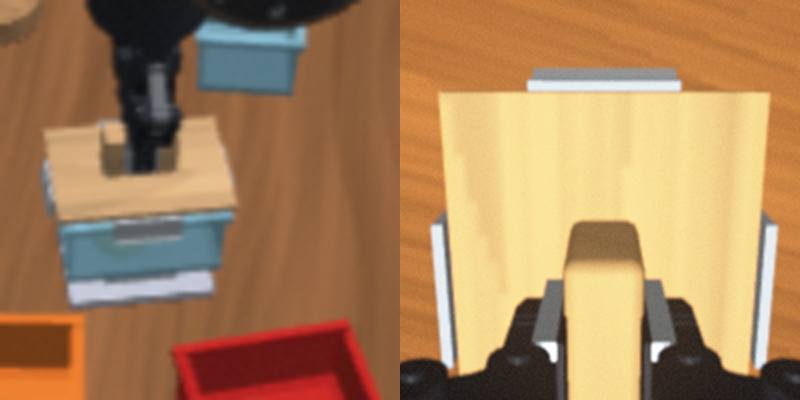

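The lid sits squarely over the box and both clips are spread by similar amounts, riding on the rim (crop right, x≈435 and 772). I keep pressing in small steps.

play_rows(
  moves=[1, 0.001, 0, 0, 0, 1, 0.001, 0, 0, 0, 1, 0, 0, 0, 0],
)

```text
time: 10.88
position: [555.8, -35.0, 101.1]
eef_rot: [0.428, 0.562, -0.427, 0.564]
force: [2.1, 0.6, 4.4]
grip_width: 16.4
```

play_rows(
  moves=[1, 0.001, 0, 0, 0, 1, 0.001, 0, 0, 0, 1, 0, 0, 0, 0],
)

```text
time: 11.13
position: [555.5, -35.1, 98.9]
eef_rot: [0.428, 0.562, -0.427, 0.564]
force: [2.1, 0.4, 4.3]
grip_width: 16.2
```

play_rows(
  moves=[1, 0.001, 0, 0, 0, 1, 0.0005, 0, 0, 0, 1, 0, 0, 0, 0],
)

```text
time: 11.38
position: [554.2, -35.3, 96.8]
eef_rot: [0.428, 0.563, -0.428, 0.563]
force: [0.5, 0.4, 3.8]
grip_width: 16.5
```

play_rows(
  moves=[1, 0.0005, 0, 0, 0, 1, 0.0005, 0, 0, 0, 1, 0, 0, 0, 0],
)

```text
time: 11.63
position: [554.3, -35.3, 96.8]
eef_rot: [0.428, 0.563, -0.428, 0.563]
force: [-3.6, 1.2, 12.9]
grip_width: 16.3
```

play_rows(
  moves=[1, 0.0005, 0, 0, 0, 1, 0.0005, 0, 0, 0, 1, 0, 0, 0, 0],
)

```text
time: 11.88
position: [554.2, -35.3, 96.7]
eef_rot: [0.428, 0.563, -0.428, 0.563]
force: [-7.5, 3.3, 21.3]
grip_width: 16.7
```

play_rows(
  moves=[1, 0.0004, 0, 0, 0, 1, 0.0004, 0, 0, 0, 1, 0, 0, 0, 0],
)

```text
time: 12.13
position: [554.3, -35.3, 96.7]
eef_rot: [0.428, 0.563, -0.427, 0.564]
force: [-10.5, 3.4, 28.6]
grip_width: 16.4
```

```bash
python3 - <<'E'
from h import *
d=cam('side'); w=cam('wrist'); s=arm.read_state(); print(s['force'],s['moment']); go([555.0,-35.2,97],105.5)
a=cv2.resize(d['pixels'][160:260,265:365,::-1],(400,400),interpolation=cv2.INTER_CUBIC)
b=cv2.resize(w['pixels'][110:310,175:375,::-1],(400,400),interpolation=cv2.INTER_CUBIC)
cv2.imwrite('pics/s6.png',np.hstack([a,b]))
E
```

```text
[-10.43409609   2.51202501  29.06990837] [ 1.20864988  3.69121388 -0.10051736]
pos [554.3 -35.3  96.7] tilt [ 0.001 -0.    -1.   ] zyaw -74.42 d [-0.0003  0.0007  0.0001] spin 0.0014
```

View pics/s6.png

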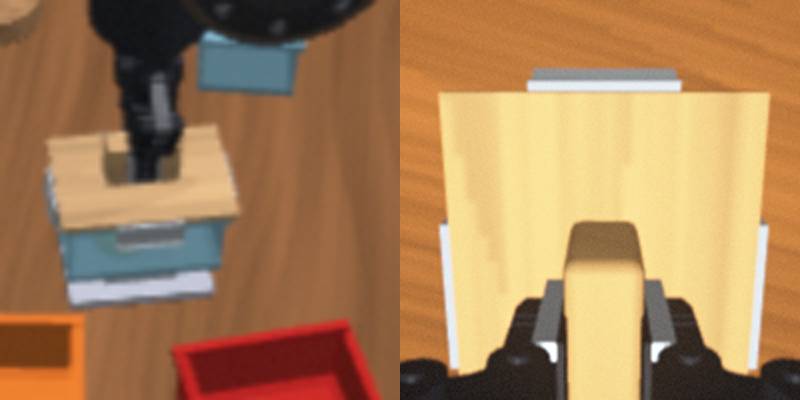

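Both clip arms are back at their rest position (x≈443 and 765, as at hover), and the lid hit the hard stop at the expected height. I unload the press force, open the jaws and retreat straight up.

play_rows(
  moves=[1, -0.001, 0, 0, 0, 1, -0.001, 0, 0, 0, 1, -0.0008, 0, 0, 0, 1, 0, 0, 0, 0],
)

```text
time: 12.57
position: [554.0, -35.3, 96.8]
eef_rot: [0.428, 0.563, -0.428, 0.563]
force: [-1.6, 0.4, 5.6]
grip_width: 16.2
```

play_rows(
  moves=[0.5, 0, 0, 0, 0, 0.5, 0, 0, 0, 0, 0.5, 0, 0, 0, 0, 0.5, 0, 0, 0, 0, 0.5, 0, 0, 0, 0, 0.5, 0, 0, 0, 0, 0.5, -0.005, 0, 0, 0, 0.5, -0.015, 0, 0, 0, 0.5, -0.02, 0, 0, 0, 0.5, -0.02, 0, 0, 0, 0.5, -0.02, 0, 0, 0, 0.5, -0.02, 0, 0, 0, 0.5, -0.02, 0, 0, 0, 0.5, -0.01, 0, 0, 0, 0.5, 0, 0, 0, 0, 0.5, 0, 0, 0, 0],
)

```text
time: 13.9
position: [554.2, -35.2, 226.9]
eef_rot: [0.428, 0.563, -0.428, 0.563]
force: [0.1, -0.5, -0.7]
grip_width: 42.4
```

```bash
python3 - <<'E'
from h import *
d=cam('side'); w=cam('wrist'); p,R=axes(); s=arm.read_state(); print(p,s['force'],s['grip_width'])
a=cv2.resize(d['pixels'][160:260,265:365,::-1],(400,400),interpolation=cv2.INTER_CUBIC)
b=cv2.resize(w['pixels'][110:310,175:375,::-1],(400,400),interpolation=cv2.INTER_CUBIC)
cv2.imwrite('pics/s7.png',np.hstack([a,b]))
c,y=rectof(w,(200,110,360,290),(17,40,150),(32,165,255),85.1+5,'plate')
E
```

```text
[553.59933119 -35.31947048 225.63556617] [ 0.65084176  0.12442717 -0.10579262] 43.031194633960524
plate 90.1 [553.5 -35.9] [117.3  85. ] long axis deg 15.63
```

View pics/s7.png

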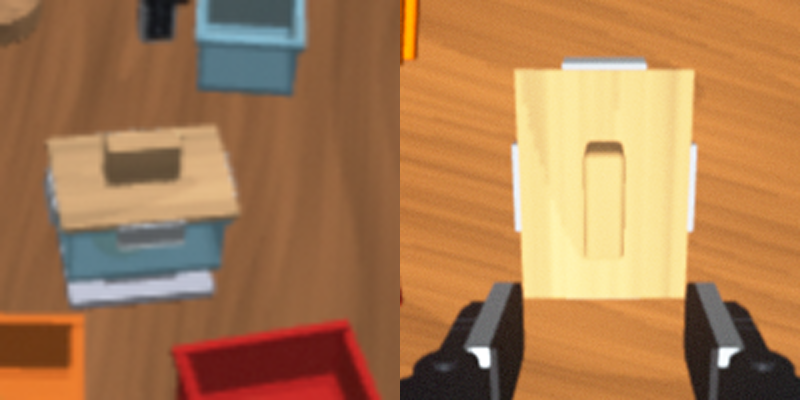

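The lid lies flush on the box, clips in and symmetric, and the gripper is clear. Plate centre is (553.5, −35.9) at 15.6°, which matches the box. Handing in.

```bash
python3 -c "
from station import arm
print(arm.sign_off())"
```

```text
the job is handed in; nothing more can be done
None
```

The lid is on the larger glass box, pressed down until it stopped hard, and released. I handed the job in at about 14 s; no verdict came back.

**What I did:** I gripped the lid by its handle and centred it over the box by comparing the rim edge with the lid in the wrist camera. I then pressed down in steps of 1 mm or less. The ramps met the rim with the handle centre at about 120 mm, and riding over it took about 14 N at the readings. The lid stopped hard at about 107 mm, which puts the rim at about 85 mm. The highest force I read was about 29 N, against the 50 N limit.

**Last checks:**
- **Clips:** in the last two wrist pictures both arms are back in and symmetric. I judged this from the pictures and the hard stop, as the joint values can't be read.
- **Position:** the plate is at (553.5, −35.9) mm, turned 15.6°. The wrist camera put the box at about (554, −36) and the top camera put its angle at 15.55°.
- **Gripper:** it is open, about 130 mm above where it let go, and the force reads about zero.
- **Other things:** I never moved near them and they looked untouched in the pictures, but I did not measure their positions again.

**Disagreements:**
- The three cameras differed by up to about 4 mm on where the box is. I relied on the wrist camera's lid-to-rim comparison and on touch.
- While pressing, the tool drifted about 1 mm in x, then came back when the lid went home.

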